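Clamp the setting block and press the ball handle into the sprung gauge cradle

ROBOT

A 6-joint arm with a two-finger parallel gripper is mounted at the origin on the work surface. World frame = base frame: x ahead of the robot, y to its left, z up, the work surface at z = 0. Lengths are in mm, angles in rad, forces in N, time in s.
With the tool pointing down it reaches from about 400 to 925 mm from the base axis. Payload 12.5 kg.
Tool frame: the origin (TCP) lies midway between the tips of the shut fingers; the grasp point (between the pads) lies 19 mm behind it (env.pinch_z is the z of the grasp point in the tool frame, in mm); z points along the fingers, y is the line along which they close (so a half turn about z gives the same grasp; the last joint's range is limited). The gripper opens to 95 mm and grips with 3 to 60 N. Pads are 20 mm wide; open, the fingers measure 119 mm over their backs; the gripper's body (75 mm by 180 mm) begins 59 mm behind the grasp point.
Start: joints at [-1.246, 0.491, 1.559, -0, 1.092, -0.106], TCP at [261.023, -567.903, 214.661] pointing down, gripper open.
Joint ranges: [-3.1, 3.1], [-0.84, 2.19], [0.05, 2.79], [-1.13, 4.28], [0.06, 2.93], [-2.69, 2.69]. Speed limits (rad/s): [2.22, 2.22, 2.79, 3.14, 3.14, 3.14].

INTERFACE

Orientations are given as [roll, pitch, yaw] about the fixed x, y, z axes, in that order (R = Rz(yaw) Ry(pitch) Rx(roll)).
In Python, from cell import env, eyes gives the robot as it stands.
- The arm moves only by the shell command python3 -m inch 'ROWS'. ROWS is JSON, a list of rows, each a list of 3 entries, a list of its own where there are three numbers: the shift along the tool's x, y, z in units of 60 mm (1.0 is 60 mm), then the turn about the tool's z in units of 5 degrees (1.0 is 5 degrees), then the closure, from -1 (fully open) to 1 (shut). In form: [[[tx, ty, tz], turn, claw], ...]. A call has exactly 10 rows; each row shifts and turns the commanded pose from where the row before left it, along the tool's axes as they then stand; what a row does not reach is not made up. A row lasts 1/8 s, in which the tool goes at most 62.5 mm and 10.7 degrees, less where a joint would pass 70% of its speed; a pose out of reach is approached as far as the arm can. A call is refused whole if a number of a shift passes 1 or a number of a turn 1, either way. A call with a gripper value outside its range is refused whole. The fingers move at their own pace and stop on an object; the grip force is fixed at half the most. Time passes only in rows, so rows that do not move let the fingers close, or fill a call up. It gives the time, the measured TCP pose, the force, the opening and the grip force at its end, in the units of the state.
- env.state(): the state, without advancing time (a new reading comes with each control period).
- eyes.read_camera(name): name is "side" or "top" or "wrist"; returns a dict with "pixels" (420x560x3 uint8, red, green, blue), "fx", "fy", "cx", "cy" (pixels), "extrinsics" (4x4, takes a point from world to camera coordinates). Camera axes: x right, y down, z forward; pixel columns grow to the right and rows downward; lengths in mm; the calibration is good to about 2 mm. A picture is of the moment at which its call begins. There is no depth.
- env.job_done(): hands the job in; it is judged then, once.
Trained networks look in a picture, given as the dict that the camera call returned (one of the last four; its "shot" number tells which), for a name from the list of things; names that differ only in an ending like _2 or _b are one class to them, and where a whole thing is asked for, a point or a joint stands for the part that bears it (a point fixed in the world has none). Each returns a list of dicts, best first, with "score" (0 to 1); they miss things now and then, are a little off and sometimes report something else, mostly with a low value. They report only what shows in the picture. A call takes as long as a camera call.
- eyes.boxes_of(name, picture): "centre" ([row, column] in pixels, amid what is visible of it).
- eyes.cut_out(name, picture): "mask" (420x560 bool, what is visible of it) and "centre" ([row, column] in pixels, amid what is visible of it).
- eyes.spot_point(name, picture): "centre" ([row, column] in pixels: a listed point, or the origin of a listed thing).
The state is a dict: "t": time; "joints": joint angles; "qvel": joint speeds; "tau": joint torques, N m; "eef_pos": TCP position; "tcp_rot": TCP orientation; "ft_force": force on the tool from outside, world axes, zero at the start; "moment": the same for the moment, N m; "opening": opening from 0.0 (shut) to 1.0 (fully open); "grip_force": force on a finger pad.
Only numpy, scipy, OpenCV 4.12 (cv2) and the standard library are available. Lean on these libraries where they do the work, as an engineer would, in place of code of your own. Each camera call takes 0.05 s, during which the arm holds its last target. There are 200 camera calls.

TASK

Set up the checking fixture: put the tall setting block from the tray upright into its rectangular pocket, fully down, and then swing the clamp lever shut over it. Then stand the turned ball handle, ball down and stem upright, in the sprung ring cradle, press it down until the ring is at its bottom stop, and finish while still holding it pressed down there with the gripper on the handle only. Leave everything else on the tray and bench where it is.

Things in the scene. Friction and masses are not known exactly. Their poses are not given: they have to be found in the camera images.
- block: Setting block, plain steel, 30 (its x) x 44 (its y) x 46 (z) mm, about 0.4 kg; the taller of the two blocks on the tray, standing upright. Origin at the centre of its underside.
- handle: Turned steel ball handle standing ball down on the tray: a 52 mm diameter ball, its centre 23 mm above the origin, with a small flat foot of 24 mm diameter, and a plain round stem of 20 mm diameter rising from the top of the ball (about 47 mm above the origin) to 105 mm above it. About 0.28 kg. Origin at the centre of the foot, z up along the stem.
- fixture: The whole fixture, fixed to the bench: a grey plate 120 (x) x 265 (y) x 18 mm carrying the pocket (at y -65 mm), the clamp lever and the sprung ring cradle (at y +85 mm). Origin on the bench under the plate, its axes are the fixture's.
- pocket (a point): Centre of the pocket's floor, on the grey fixture plate 18 mm above the bench. The pocket is 34 mm (x) by 48 mm (y) inside, its four walls are 8 mm thick and 18 mm high; x and y are the fixture's axes. A seated block stands 28 mm above the walls, and the shut lever passes 2 mm over it. The clamp post (20 mm diameter) is 50 mm from the pocket's centre towards -y.
- lever_pivot (a point): On the clamp lever's vertical hinge axis (pivot post), at the underside of the arm, 66 mm above the bench. Its axes are the fixture's.
- lever_knob (a point): On the upright round knob (16 mm diameter, 32 mm high) at the lever's free end: 16 mm above the arm's top face and 16 mm below the knob's top, 100 mm from the hinge axis. The arm is a flat bar 16 mm wide, 10 mm thick.
- lever (a joint): Angle of the clamp lever, rad: 0 = shut (arm over the pocket along the fixture's +y, against its stop), growing as it opens, counterclockwise seen from above, towards the fixture's -x; limit 1.9. It starts well open and stays where it is left (light friction, under 2 N at the knob).
- cradle_seat (a point): Centre of the sprung ring, level with its top face (54 mm above the bench when up), 150 mm from the pocket's centre towards the fixture's +y. The steel ring is 12 mm high, 44 mm inside and 68 mm outside diameter. The ball rests on its inner edge, with the foot of the handle about 9 mm below this point.
- cradle (a joint): How far the ring is pressed down, m: 0 = up, 0.018 = at its bottom stop. The spring pushes back with about 7 N at the top and 16 N at the bottom; the handle's own weight does not move it.
- short_block: Bystander: the low steel block, 30 x 44 x 20 mm, on the tray. Origin at the centre of its underside.
- drill_chuck: Bystander: round dark chuck, 40 mm diameter, 42 mm high, on the tray. Origin under its centre.
- bush: Bystander: bush, 38 mm diameter, 22 mm high with a 22 mm bore, on the tray. Origin under its centre.
- chuck_key: Bystander: T-shaped chuck key about 80 x 60 x 12 mm, lying on the tray. Origin near its middle.
- caliper: Bystander: vernier caliper, 200 mm long, lying on the bench beyond the fixture. Origin in the middle of its bar.
- wrench: Bystander: wrench, 190 mm long, lying on the bench. Origin near its middle.
- oil_jar: Bystander: closed amber glass jar, 60 mm diameter, 85 mm high, on the bench. Origin under its centre.

How it is judged (in metres and radians):
On the way, in this order (a step that is already met when the one before it is completed fails the run):
1. the setting block stands fully down in the pocket while the lever is still open (horizontal distance between block and pocket below 0.005 m and z of block in the frame of pocket between -0.003 and 0.003 m and angle between block's own z axis and vertical below 0.08 rad and angle between the x axis of block and the x axis of pocket, either way round below 0.15 rad and value of joint lever above 0.5 rad), for 0.2 s.
2. the lever is shut over the seated block, before the ring is pressed (horizontal distance between block and pocket below 0.005 m and z of block in the frame of pocket between -0.003 and 0.003 m and angle between block's own z axis and vertical below 0.08 rad and angle between the x axis of block and the x axis of pocket, either way round below 0.15 rad and value of joint lever below 0.1 rad and value of joint cradle below 0.006 m), for 0.2 s.
At the end, for the whole second after the job is handed in: Block on the pocket floor (3 mm high, 5 mm sideways, 0.15 rad), lever within 0.10 rad of shut; the robot holds the still, upright handle (0.17 rad) in the ring (8 mm of centre, foot 4 to 14 mm below its top), pressed at least 15 of 18 mm down, and touches no part of the fixture (horizontal distance between block and pocket below 0.005 m and z of block in the frame of pocket between -0.003 and 0.003 m and angle between block's own z axis and vertical below 0.08 rad and angle between the x axis of block and the x axis of pocket, either way round below 0.15 rad and value of joint lever below 0.1 rad and value of joint cradle above 0.015 m and horizontal distance between handle and cradle_seat below 0.008 m and z of handle in the frame of cradle_seat between -0.014 and -0.004 m and angle between handle's own z axis and vertical below 0.17 rad and contact force between handle and fixture above 5 N and contact force between any of the fingers, the arm and handle above 3 N and contact force between each of the fingers, the arm and fixture below 0.5 N and linear speed of each of handle, block below 0.02 m/s); the arm keeps its last pose, push and grip.
It fails at once if a bystander is moved by more than 30 mm (distance of any of short_block, drill_chuck, bush, chuck_key, caliper, wrench, oil_jar from where it was at the start of the episode above 0.03 m).
It also fails if it takes over 72 s, if anything falls off the work surface, if the arm or the gripper's body presses on something with over 40 N, if the wrist force passes 120 N, or if a joint passes its speed limit or range.

## Working session

There is one attempt and no reset: what is moved stays moved. The work goes in short steps, Python scripts to look and compute and a shell command to move; the robot and the scene stay as the last step left them, time stands still between calls to the robot, and variables do not carry over. Pictures are saved under pics/ and viewed, at most 10 in all, crops included, and the job is handed in when it is done.

```bash
ls; mkdir -p pics; cat > h.py <<'E'
import numpy as np, cv2
from cell import env, eyes
from scipy.spatial.transform import Rotation as R
def shot(n, save=None):
    p=eyes.read_camera(n)
    if save: cv2.imwrite('pics/'+save, cv2.cvtColor(np.asarray(p['pixels']),cv2.COLOR_RGB2BGR))
    return p
def ray(p,rc):
    E=np.array(p['extrinsics']); d=np.array([(rc[1]-p['cx'])/p['fx'],(rc[0]-p['cy'])/p['fy'],1.])
    Rt=E[:3,:3].T; return -Rt@E[:3,3], Rt@d/np.linalg.norm(d)
def atz(p,rc,z):
    o,d=ray(p,rc); return o+d*(z-o[2])/d[2]
def tri(obs):
    A=np.zeros((3,3));b=np.zeros(3);rs=[ray(*x) for x in obs]
    for o,d in rs:
        P=np.eye(3)-np.outer(d,d);A+=P;b+=P@o
    X=np.linalg.solve(A,b); return X,max(np.linalg.norm((np.eye(3)-np.outer(d,d))@(X-o)) for o,d in rs)
def proj(p,X):
    E=np.array(p['extrinsics']);c=E[:3,:3]@np.asarray(X,float)+E[:3,3];return np.array([p['cy']+p['fy']*c[1]/c[2],p['cx']+p['fx']*c[0]/c[2]])
E
python3 - <<'E'
from h import *
ps={n:shot(n,n+'0.png') for n in ('top','side','wrist')}
for n in ['block','handle','fixture','pocket','lever_pivot','lever_knob','cradle_seat','short_block','drill_chuck','bush','chuck_key','caliper','wrench','oil_jar']:
    o=[]
    for k in ps:
        r=eyes.spot_point(n,ps[k])
        print(n,k,[(np.round(x['centre'],1).tolist(),round(x['score'],2)) for x in r[:2]])
        if r and k!='wrist': o.append((ps[k],r[0]['centre']))
    if len(o)==2: X,e=tri(o); print('   ',X.round(1),round(e,1))
print(env.state(),env.pinch_z)
E
```

```text
pics
block top []
block side [([357.6, 311.0], 0.63)]
block wrist []
handle top [([230.5, 342.4], 0.55)]
handle side [([283.5, 283.2], 0.88)]
handle wrist []
    [ 523.7 -161.6   11. ] 0.3
fixture top [([210.0, 238.0], 0.8), ([211.8, 210.4], 0.62)]
fixture side [([188.4, 278.8], 0.57)]
fixture wrist []
    [589.1 168.2  -4.3] 1.1
pocket top [([203.9, 255.3], 0.85)]
pocket side [([198.5, 290.3], 0.78)]
pocket wrist []
    [608.1 112.9   3.6] 1.2
lever_pivot top [([197.9, 271.4], 0.85)]
lever_pivot side [([195.8, 298.9], 0.73)]
lever_pivot wrist []
    [616.8  60.8  59.1] 1.5
lever_knob top [([224.7, 275.3], 0.75)]
lever_knob side [([199.6, 263.4], 0.91)]
lever_knob wrist []
    [527.1  48.1  79. ] 3.2
cradle_seat top [([208.8, 206.3], 0.62), ([195.7, 343.7], 0.25)]
cradle_seat side [([156.6, 265.5], 0.83)]
cradle_seat wrist []
    [577.9 261.   40.8] 4.9
short_block top [([227.1, 372.9], 0.46)]
short_block side []
short_block wrist []
drill_chuck top [([158.0, 348.3], 0.35)]
drill_chuck side [([344.6, 355.8], 0.68)]
drill_chuck wrist []
    [ 760.9 -222.9 -203. ] 63.5
bush top [([230.
[... 655 characters left out ...]
.9
{'t': 2.25, 'joints': array([-1.24555481e+00,  4.90946726e-01,  1.55889500e+00, -1.44845575e-05,
        1.09169265e+00, -1.05589905e-01]), 'qvel': array([-2.27217913e-04, -5.97211031e-04,  5.64931175e-04,  2.23868741e-04,
       -8.96359860e-05,  1.87511919e-03]), 'tau': array([-2.73794649e-03, -6.12465549e+01, -2.58429962e+01,  6.92460104e-02,
        4.45994816e-02, -1.47053100e-05]), 'eef_pos': array([ 261.04686861, -567.89743055,  214.63362595]), 'tcp_rot': array([3.14153605e+00, 1.89247605e-05, 4.30838098e-01]), 'ft_force': array([-0.23162362,  0.16347334, -0.82275631]), 'moment': array([ 0.00696207,  0.03038637, -0.00785014]), 'grip_force': 0.0, 'opening': 0.9971646016601486} -18.8
```

```bash
python3 -c "
import cv2
a=cv2.imread('pics/top0.png')[110:320,130:410];cv2.imwrite('pics/top0c.png',cv2.resize(a,(800,600),interpolation=3))
a=cv2.imread('pics/side0.png')[120:420,160:440];cv2.imwrite('pics/side0c.png',cv2.resize(a,(560,600),interpolation=3))"
```

```text
(no output)
```

View pics/top0c.png

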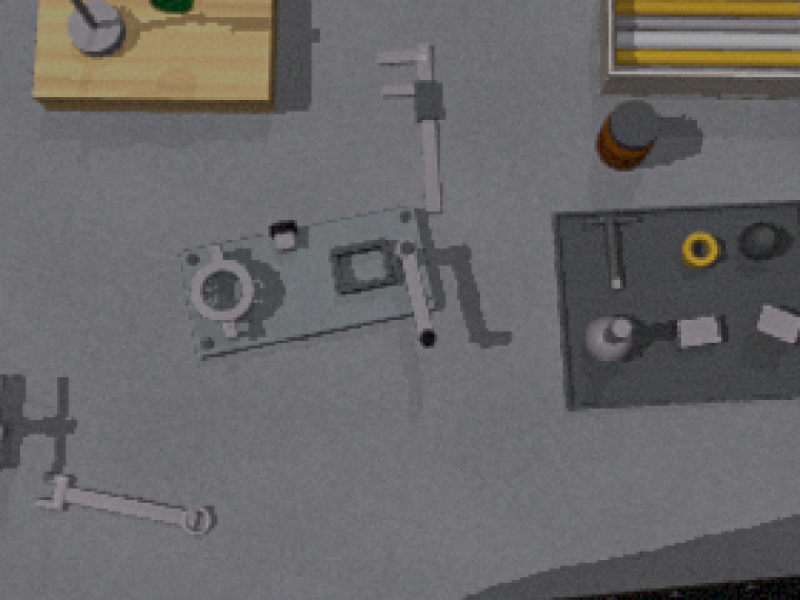

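View pics/side0c.png

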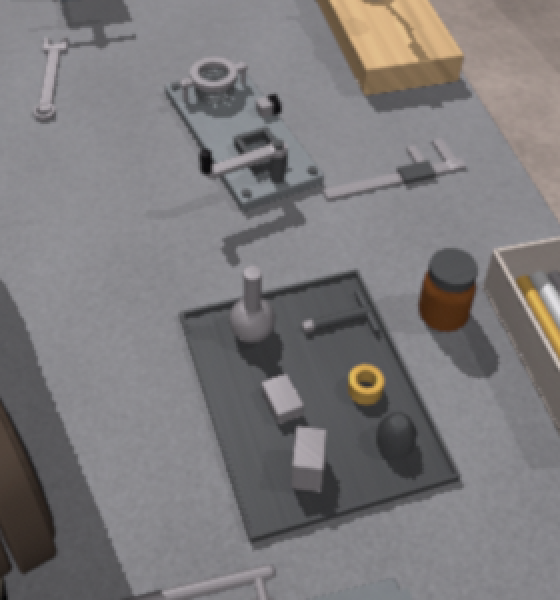

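Top crop: the fixture spans (190–435, 205–355), with the lever open towards the lower edge. On the tray, the handle is at (620,330), the short block at (700,332), and the tall block at (780,324), cut off at the crop edge. The side crop shows the tall block at (310,458) and the short one at (282,397).

```bash
cat >> h.py <<'E'
def rows(dx,dy,dyaw=0,dz=0):
    s=env.state(); y=s['tcp_rot'][2]
    return 'units tx %.3f ty %.3f tz %.3f turn %.2f'%((np.cos(y)*dx+np.sin(y)*dy)/60,(np.sin(y)*dx-np.cos(y)*dy)/60,-dz/60,-np.degrees(dyaw)/5)
E
python3 - <<'E'
from h import *
t=shot('top');s=shot('side');w=shot('wrist')
print('block base side',atz(s,(357.6,311),3),'top c',atz(t,(223,403),49), 'tri', tri([(t,(223,403)),(s,(338,315))]))
for p in(t,s,w):
  E=np.array(p['extrinsics']); print('cam',(-E[:3,:3].T@E[:3,3]).round(1),E[:3,:3].round(3).tolist(),p['fx'])
st=env.state();E=np.array(w['extrinsics']);T=R.from_euler('xyz',st['tcp_rot']).as_matrix()
print('cam in tool',(T.T@(-E[:3,:3].T@E[:3,3]-st['eef_pos'])).round(1),(T.T@E[:3,:3].T).round(3).tolist())
for n,p in(('block',s),('short_block',t),('block',t)):
  for r in eyes.cut_out(n,p)[:2]: print(n,r['centre'],r['score'],r['mask'].sum())
print(rows(500-261,-285+568))
E
```

```text
block base side [ 537.2776575  -345.96922669    3.        ] top c [ 543.41688817 -340.29285858   49.        ] tri (array([ 543.69638263, -336.99546522,   59.8481153 ]), np.float64(1.839498260400948))
cam [ 374.4   37.8 1213.4] [[0.009, -1.0, 0.006], [-0.987, -0.01, -0.157], [0.157, -0.005, -0.988]] 387.15834256502853
cam [ 374.  -792.9  891.9] [[0.972, -0.236, 0.003], [-0.162, -0.674, -0.721], [0.172, 0.7, -0.693]] 476.82072773777946
cam [ 336.2 -534.5  384.4] [[0.418, -0.909, 0.001], [-0.871, -0.4, 0.286], [-0.26, -0.12, -0.958]] 359.5722706642359
cam in tool [  82.3    1.1 -169.8] [[0.0, -0.958, -0.286], [1.0, -0.0, 0.0], [-0.0, -0.286, 0.958]]
block [346.5, 313.2] 0.63 458
block [275.8, 283.8] 0.16 559
short_block [227.2, 372.2] 0.67 113
block [158.9, 351.5] 0.69 431
block [224.4, 402.3] 0.5 176
units tx 5.589 ty -2.622 tz 0.000 turn -0.00
```

```bash
python3 -m inch '[[[0.64,-0.19,0],0,-1],[[0.64,-0.19,0],0,-1],[[0.64,-0.19,0],0,-1],[[0.64,-0.19,0],0,-1],[[0.64,-0.19,0],0,-1],[[0.64,-0.19,0],0,-1],[[0.64,-0.19,0],0,-1],[[0.64,-0.19,0],0,-1],[[0.64,-0.19,0],0,-1],[[0,0,0],0,-1]]'
cat >> h.py <<'E'
def allpts(p,names):
    for n in names:
        r=eyes.spot_point(n,p); print(n,[(np.round(x['centre'],1).tolist(),round(x['score'],2)) for x in r[:2]], [atz(p,x['centre'],4).round(1).tolist() for x in r[:1]])
E
python3 - <<'E'
from h import *
w=shot('wrist','w1.png')
allpts(w,['block','short_block','handle'])
for n in('block','short_block'):
  for r in eyes.cut_out(n,w)[:2]: print(n,np.round(r['centre'],1),r['score'],r['mask'].sum())
E
```

```text
t: 3.8
eef_pos: [533.7, -328.6, 214.5]
tcp_rot: [3.142, -0.0, 0.434]
ft_force: [-0.7, -0.7, 0.0]
opening: 0.994
grip_force: 0.0
block [([173.6, 296.3], 0.91)] [[545.7, -341.1, 4.0]]
short_block [([146.0, 224.3], 0.71)] [[540.5, -259.8, 4.0]]
handle [([116.8, 133.0], 0.72)] [[528.7, -163.4, 4.0]]
block [179.2 296.6] 0.63 1704
short_block [148.  224.7] 0.76 1468
short_block [ 30.5 171.5] 0.6 902
```

View pics/w1.png

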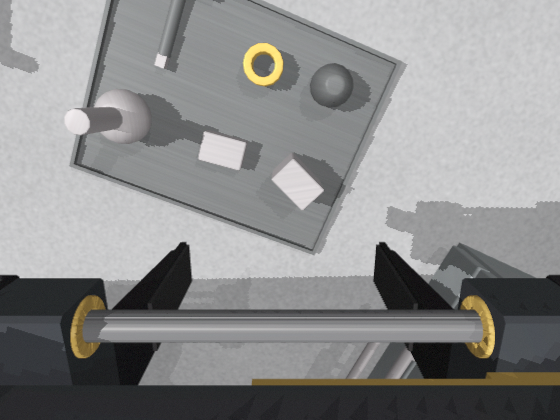

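```bash
cat >> h.py <<'E'
def topface(p,c,z,thr=190,win=40):
    g=cv2.cvtColor(np.asarray(p['pixels']),cv2.COLOR_RGB2GRAY); m=np.zeros_like(g); r,k=int(c[0]),int(c[1])
    m[max(r-win,0):r+win,max(k-win,0):k+win]=(g>thr)[max(r-win,0):r+win,max(k-win,0):k+win]
    cs,_=cv2.findContours(m,cv2.RETR_EXTERNAL,cv2.CHAIN_APPROX_NONE); c=max(cs,key=cv2.contourArea)
    W=np.array([atz(p,(q[0][1],q[0][0]),z)[:2] for q in c],np.float32)
    (cx,cy),(a,b),an=cv2.minAreaRect(W); 
    if a>b: a,b,an=b,a,an-90   # an: direction of short side (block x)
    return (cx,cy),(a,b),((an+90)%180)-90,c.reshape(-1,2).mean(0)
E
python3 - <<'E'
from h import *
w=shot('wrist');print(w['pixels'][150:215:8,296].tolist())
for thr in(150,170,190,205): print(thr,topface(w,(180,297),50,thr))
print(topface(w,(148,223),24,190))
E
```

```text
[[137, 139, 139], [107, 103, 106], [220, 215, 217], [218, 214, 215], [215, 211, 212], [221, 217, 218], [224, 220, 220], [140, 142, 142], [136, 139, 139]]
150 ((544.220703125, -340.3274841308594), (29.412416458129883, 44.776790618896484), -20.590194702148438, array([295.28181818, 180.63636364]))
170 ((544.2567749023438, -341.0450439453125), (28.182392120361328, 43.21792221069336), -21.185317993164062, array([295.73148148, 180.51851852]))
190 ((544.1610107421875, -340.9128112792969), (27.992935180664062, 42.24638366699219), -21.067581176757812, array([295.72815534, 181.0776699 ]))
205 ((543.9226684570312, -340.780029296875), (27.367916107177734, 41.65223693847656), -21.185043334960938, array([295.36893204, 181.25242718]))
((538.6140747070312, -260.64849853515625), (28.47273063659668, 41.9088134765625), 9.404775619506836, array([219.46616541, 147.43609023]))
```

The wrist view shows the tall block's top face at about (297,180) and the short block at (223,150). The footprint measured at z=50 matches 30 x 44.

```bash
python3 -m inch '[[[0.075,0.255,0],0,-1],[[0,0,0.2],-0.98,-1],[[0,0,0.2],-0.98,-1],[[0,0,0.2],-0.98,-1],[[0,0,0.2],-0.98,-1],[[0,0,0.2],-0.98,-1],[[0,0,0.2],-0.98,-1],[[0,0,0.2],-0.98,-1],[[0,0,0.2],-0.98,-1],[[0,0,0.2],-0.98,-1]]'
python3 - <<'E'
from h import *
w=shot('wrist','w2.png')
allpts(w,['block'])
r=eyes.cut_out('block',w)
if r:
  print(np.round(r[0]['centre'],1),r[0]['score']); 
  for z in(46,50,54): print(z,topface(w,r[0]['centre'],z,170,70))
E
```

```text
t: 5.4
eef_pos: [542.3, -343.0, 106.3]
tcp_rot: [3.141, 0.0, 1.202]
ft_force: [0.3, 0.0, 0.2]
opening: 0.998
grip_force: 0.0
block [([203.0, 280.9], 0.85)] [[543.9, -340.7, 4.0]]
[215.5 281.7] 0.69
46 ((543.4712524414062, -341.7089538574219), (29.103713989257812, 43.16849899291992), -20.517791748046875, array([280.87128713, 220.7029703 ]))
50 ((543.9847412109375, -340.4242858886719), (28.59783935546875, 42.41804504394531), -20.517784118652344, array([280.87128713, 220.7029703 ]))
54 ((544.4984741210938, -339.1396179199219), (28.09185028076172, 41.66756820678711), -20.517799377441406, array([280.87128713, 220.7029703 ]))
```

View pics/w2.png

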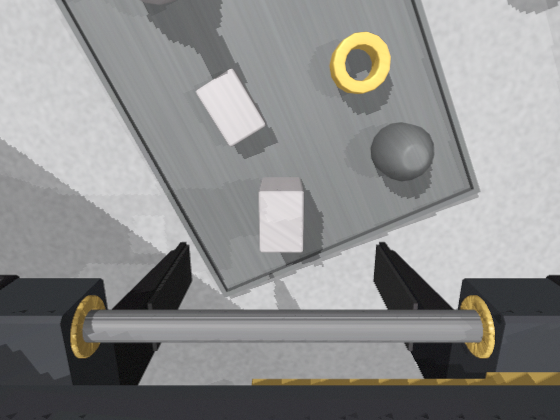

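The block is centred between the fingers at (281,220), and both views agree on a top height of about 50. I'll grasp it now.

```bash
python3 -m inch '[[[0.05,0.01,0.2],0,-1],[[0,0,0.4],0,-1],[[0,0,0.4],0,-1],[[0,0,0.34],0,-1],[[0,0,0],0,-1],[[0,0,0],0,1],[[0,0,0],0,1],[[0,0,0],0,1],[[0,0,0],0,1],[[0,0,0],0,1]]'
```

```text
t: 6.8
eef_pos: [544.4, -339.8, 26.4]
tcp_rot: [3.141, 0.0, 1.2]
ft_force: [-0.1, 0.1, -0.4]
opening: 0.531
grip_force: 0.0
```

```bash
python3 -m inch '[[[0,0,0],0,1],[[0,0,0],0,1],[[0,0,0],0,1],[[0,0,-0.2],0,1],[[0,0,-0.45],0,1],[[0,0,-0.5],0,1],[[0,0,-0.5],0,1],[[0,0,-0.5],0,1],[[0,0,-0.5],0,1],[[0,0,-0.5],0,1]]'
python3 - <<'E'
from h import *
print(rows(605-544,100+340,np.radians(101-68.8)))
E
```

```text
t: 8.05
eef_pos: [544.1, -339.6, 216.7]
tcp_rot: [3.141, 0.0, 1.201]
ft_force: [0.2, -0.7, -4.5]
opening: 0.316
grip_force: 30.0
units tx 7.204 ty -1.706 tz 0.000 turn -6.44
```

```bash
python3 -m inch '[[[0.72,-0.17,0],0,1],[[0.72,-0.17,0],0,1],[[0.72,-0.17,0],0,1],[[0.72,-0.17,0],0,1],[[0.72,-0.17,0],0,1],[[0.72,-0.17,0],0,1],[[0.72,-0.17,0],0,1],[[0.72,-0.17,0],0,1],[[0.72,-0.17,0],0,1],[[0.72,-0.17,0],0,1]]'
python3 -m inch '[[[0,0,0],-0.92,1],[[0,0,0],-0.92,1],[[0,0,0],-0.92,1],[[0,0,0],-0.92,1],[[0,0,0],-0.92,1],[[0,0,0],-0.92,1],[[0,0,0],-0.92,1],[[0,0,0],0,1],[[0,0,0],0,1],[[0,0,0],0,1]]'
python3 - <<'E'
from h import *
w=shot('wrist','w3.png')
allpts(w,['pocket','cradle_seat','lever_pivot','lever_knob','fixture'])
print(w['shot'],w['extrinsics'].tolist() if hasattr(w['extrinsics'],'tolist') else w['extrinsics'])
E
```

```text
t: 9.3
eef_pos: [605.4, 101.3, 215.7]
tcp_rot: [3.141, -0.0, 1.2]
ft_force: [0.4, 0.8, -3.7]
opening: 0.316
grip_force: 30.0
t: 10.55
eef_pos: [605.5, 99.8, 215.3]
tcp_rot: [-3.142, 0.0, 1.761]
ft_force: [-0.3, 0.6, -4.0]
opening: 0.314
grip_force: 30.0
pocket [([178.9, 282.3], 0.64)] [[607.5, 97.6, 4.0]]
cradle_seat [([246.5, 283.8], 0.62)] [[624.2, 20.5, 4.0]]
lever_pivot [] []
lever_knob [([251.8, 170.2], 0.69)] [[497.2, -10.7, 4.0]]
fixture [([111.1, 280.5], 0.56)] [[592.3, 166.9, 4.0]]
10 [[0.9818654678945317, 0.1895789806443138, 0.0001142546117094029, -614.9749797205524], [0.18158123593082126, -0.9406164950748487, 0.28682549389993806, -49.57073440906335], [0.05448355452876433, -0.2816033012785378, -0.9579828406578802, 387.02816426243226], [0.0, 0.0, 0.0, 1.0]]
```

View pics/w3.png

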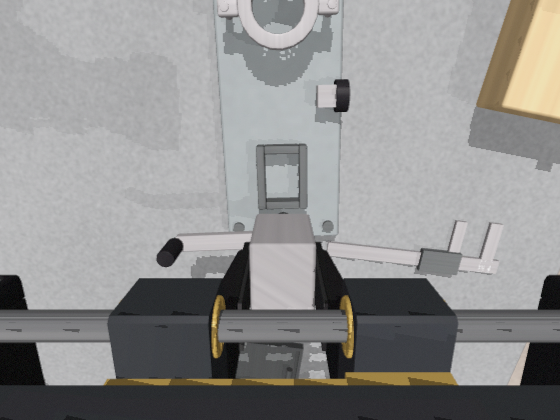

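The wrist view shows the pocket at columns 257–307, rows 145–208, and the ring at the top around (278,5). The lever is open to the left with its knob near (170,250), and the block is held square.

```bash
cat >> h.py <<'E'
def rectdark(p,box,z,thr):
    g=cv2.cvtColor(np.asarray(p['pixels']),cv2.COLOR_RGB2GRAY); r0,r1,c0,c1=box
    m=np.zeros_like(g); m[r0:r1,c0:c1]=g[r0:r1,c0:c1]<thr; m=cv2.morphologyEx(m,cv2.MORPH_OPEN,np.ones((3,3)))
    cs,_=cv2.findContours(m,cv2.RETR_CCOMP,cv2.CHAIN_APPROX_NONE); out=[]
    for c in sorted(cs,key=cv2.contourArea)[-3:]:
        W=np.array([atz(p,(q[0][1],q[0][0]),z)[:2] for q in c],np.float32)
        (a,b),(u,v),an=cv2.minAreaRect(W); out.append((np.round((a,b),1),np.round((u,v),1),round(an,1),cv2.boundingRect(c)))
    return out
E
python3 - <<'E'
from h import *
w=shot('wrist')
g=cv2.cvtColor(np.asarray(w['pixels']),cv2.COLOR_RGB2GRAY)
print(g[180,250:315].tolist()); print(g[138:214,290].tolist())
for t in(85,100,115): print(t,rectdark(w,(138,211,245,320),36,t))
E
```

```text
[172, 172, 172, 173, 172, 172, 164, 129, 123, 125, 125, 126, 124, 119, 95, 97, 161, 183, 182, 183, 182, 183, 183, 183, 184, 183, 183, 182, 182, 182, 183, 183, 183, 184, 184, 183, 184, 182, 180, 173, 173, 173, 174, 172, 173, 171, 172, 162, 108, 74, 116, 127, 127, 125, 124, 121, 121, 149, 183, 184, 184, 183, 184, 183, 182]
[184, 175, 174, 176, 177, 158, 94, 80, 125, 132, 128, 127, 125, 124, 123, 97, 119, 122, 121, 122, 121, 123, 124, 123, 123, 122, 124, 171, 175, 174, 174, 172, 173, 173, 174, 173, 173, 173, 173, 174, 173, 173, 173, 172, 174, 174, 173, 174, 173, 174, 174, 173, 174, 174, 174, 173, 173, 174, 174, 117, 84, 80, 82, 95, 124, 128, 127, 124, 124, 124, 103, 129, 133, 134, 132, 134]
85 [(array([625.7,  87.2]), array([2. , 2.1]), 11.6, (297, 198, 3, 3)), (array([600.2,  81.2]), array([12.1,  2.1]), 11.0, (266, 199, 13, 3))]
100 [(array([610. ,  83.6]), array([34.3,  3.1]), 11.0, (265, 198, 35, 4))]
115 [(array([592.8,  71.2]), array([2. , 2.1]), 10.1, (262, 207, 3, 3)), (array([585.4, 118.1]), array([2. , 6.9]), 10.2, (263, 158, 3, 8)), (array([609.9,  84.2]), array([34.3,  4.2]), 11.0, (265, 197, 35, 5))]
```

```bash
python3 - <<'E'
from h import *
w=shot('wrist')
for z in (33,36,39):
  a=[atz(w,q,z) for q in((180,256.6),(180,307),(145.6,290),(208,290))]
  print(z,np.linalg.norm(a[0]-a[1]),np.linalg.norm(a[2]-a[3]),atz(w,(177,281.8),z).round(1))
g=cv2.cvtColor(np.asarray(w['pixels']),cv2.COLOR_RGB2GRAY)
# plate edges yaw: left wall outer edge & right wall outer edge columns vs rows
for c0,c1,s in((250,262,-1),(302,314,1)):
  pts=[]
  for r in range(150,205,3):
    d=np.diff(g[r,c0:c1].astype(float))*s; k=d.argmax(); pts.append(atz(w,(r,c0+k+.5),36)[:2])
  v=np.polyfit([p[1] for p in pts],[p[0] for p in pts],1); print('yaw deg',np.degrees(np.arctan(-v[0])))
# block in hand: edges of bottom/ top
print(env.state()['eef_pos'],env.state()['tcp_rot'])
m=eyes.cut_out('block',w)
print(m[0]['score'],m[0]['centre']) if m else 0
print(np.diff(g[225,235:330].astype(int)).tolist())
E
```

```text
33 50.37909846654103 63.41023370565732 [605.5 105.7  33. ]
36 49.9496672938984 62.86972520418322 [605.4 106.3  36. ]
39 49.520236121255664 62.32921670270909 [605.3 106.9  39. ]
yaw deg 12.330376575564134
yaw deg 12.164232903687632
[605.57483992  99.85027656 215.19564064] [-3.14154081e+00  7.78485504e-05  1.76241508e+00]
0.62 [264.1, 281.1]
[2, 0, 1, 1, -2, -1, -9, -11, 48, 30, 0, -1, 1, -1, 0, 1, 0, -9, -38, -5, 8, 3, -2, 1, -2, 1, 2, 0, 0, 2, -1, 0, 0, 0, 0, -1, 1, -2, 2, -1, -2, 0, 0, 0, 1, 0, 1, 0, 1, 0, 2, -1, -1, 1, -2, 0, -2, 3, -1, 1, 1, -2, 1, -1, -1, -1, 0, 0, 0, 0, -1, 2, -1, -7, -2, 21, 33, 0, 0, 0, 0, 0, -3, -7, -1, -9, -40, -3, 3, -1, 0, 0, -1, 1]
```

```bash
python3 -m inch '[[[0.12,0.02,0],-0.14,1],[[0,0,0.26],0,1],[[0,0,0.26],0,1],[[0,0,0.26],0,1],[[0,0,0.26],0,1],[[0,0,0.26],0,1],[[0,0,0.26],0,1],[[0,0,0.26],0,1],[[0,0,0.26],0,1],[[0,0,0],0,1]]'
python3 - <<'E'
from h import *
w=shot('wrist','w4.png');s=shot('side');t=shot('top')
allpts(w,['pocket','cradle_seat','block'])
for n in('cradle_seat','lever_knob','lever_pivot'):
  o=[(p,r[0]['centre']) for p in(w,s,t) for r in[eyes.spot_point(n,p)] if r]
  print(n,len(o)); 
  if len(o)>1: print(tri(o))
E
```

```text
t: 12.25
eef_pos: [604.8, 107.1, 89.0]
tcp_rot: [-3.139, -0.0, 1.775]
ft_force: [0.2, 0.1, -3.7]
opening: 0.312
grip_force: 30.0
pocket [([221.9, 278.3], 0.69)] [[604.8, 98.9, 4.0]]
cradle_seat [] []
block [] []
cradle_seat 2
(array([627.67433553, 281.97184031, -92.14675918]), np.float64(28.939202521154535))
lever_knob 2
(array([517.90037416,  30.39427233,  87.70926132]), np.float64(0.1814890476442012))
lever_pivot 2
(array([620.13150818,  70.65038678,  58.26394502]), np.float64(2.608947905286355))
```

View pics/w4.png

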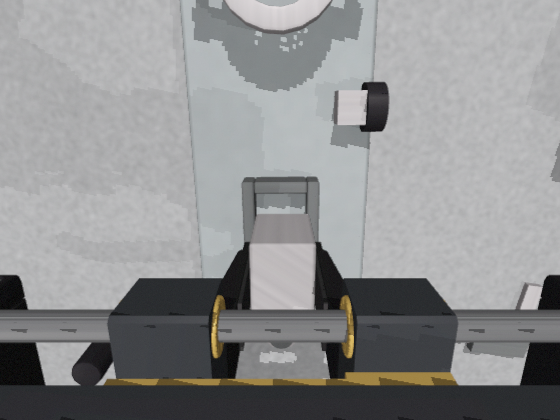

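The wrist view shows the pocket's far wall at rows 178–193, columns 243–319. The block is slightly nearer the camera base, centred at column 283.

```bash
python3 - <<'E'
from h import *
w=shot('wrist'); g=cv2.cvtColor(np.asarray(w['pixels']),cv2.COLOR_RGB2GRAY)
for r in(200,208): print(r,g[r,238:262].tolist(),g[r,298:324].tolist())
print(g[174:215,265].tolist(),g[174:215,300].tolist())
y=np.radians(101.7);u=np.array([np.cos(y),np.sin(y)])
for q in((179.5,281),(193,281)): print(q,atz(w,q,36)[:2])
print(atz(w,(179.5,281),36)[:2]-32*u, atz(w,(193,281),36)[:2]-24*u)
a,b=atz(w,(204,243),36),atz(w,(204,319),36);print(np.linalg.norm(a-b),np.degrees(np.arctan2(*(b-a)[1::-1])))
print([atz(w,q,36)[:2] for q in((179,244),(240,244))])
E
```

```text
200 [176, 176, 165, 116, 113, 120, 120, 119, 118, 118, 118, 118, 115, 109, 92, 59, 49, 84, 124, 124, 124, 122, 123, 123] [123, 125, 123, 124, 123, 116, 84, 67, 100, 121, 127, 128, 127, 127, 127, 127, 126, 123, 117, 125, 165, 186, 186, 186, 186, 186]
208 [175, 175, 176, 165, 112, 116, 119, 119, 119, 119, 118, 116, 116, 111, 95, 74, 41, 117, 186, 186, 185, 186, 183, 182] [172, 171, 172, 174, 174, 161, 81, 67, 102, 119, 127, 126, 127, 127, 128, 125, 123, 122, 112, 135, 183, 185, 183, 183, 184, 183]
[175, 176, 118, 83, 81, 83, 81, 99, 118, 120, 120, 117, 116, 115, 113, 112, 113, 112, 88, 104, 133, 135, 134, 133, 135, 133, 134, 133, 134, 135, 134, 134, 135, 134, 181, 184, 184, 183, 183, 174, 142] [177, 177, 99, 80, 82, 83, 83, 114, 125, 131, 130, 129, 128, 125, 125, 124, 124, 116, 97, 120, 122, 122, 124, 123, 122, 124, 123, 122, 123, 123, 123, 123, 138, 139, 172, 175, 174, 174, 174, 167, 141]
(179.5, 281) [599.74465794 137.7648779 ]
(193, 281) [601.53222915 129.0781937 ]
[606.23385139 106.42974796] [606.39912424 105.57684625]
49.35584709041478 11.68289660937483
[array([576.62769663, 133.31615233]), array([583.82210569,  92.25321957])]
```

```bash
python3 -m inch '[[[0,0,0.1],0,1],[[0,0,0.1],0,1],[[0,0,0.1],0,1],[[0,0,0.1],0,1],[[0,0,0.05],0,1],[[0,0,0.05],0,1],[[0,0,0.05],0,1],[[0,0,0.05],0,1],[[0,0,0],0,1],[[0,0,0],0,1]]'
```

```text
t: 14.3
eef_pos: [605.5, 107.1, 54.5]
tcp_rot: [3.141, 0.0, 1.775]
ft_force: [-0.1, 0.3, -4.5]
opening: 0.316
grip_force: 30.0
```

```bash
python3 -m inch '[[[0,0,0.04],0,1],[[0,0,0.04],0,1],[[0,0,0.04],0,1],[[0,0,0.04],0,1],[[0,0,0.03],0,1],[[0,0,0.02],0,1],[[0,0,0.01],0,1],[[0,0,0],0,1],[[0,0,0],0,1],[[0,0,0],0,1]]'
```

```text
t: 15.55
eef_pos: [605.4, 107.1, 41.3]
tcp_rot: [3.141, 0.0, 1.775]
ft_force: [0.1, 0.2, -3.9]
opening: 0.318
grip_force: 30.0
```

```bash
python3 -m inch '[[[0,0,0.01],0,1],[[0,0,0.01],0,1],[[0,0,0],0,1],[[0,0,0],0,0],[[0,0,0],0,0],[[0,0,0],0,0],[[0,0,0],0,0],[[0,0,0],0,0],[[0,0,-0.1],0,0],[[0,0,-0.3],0,0]]'
python3 - <<'E'
from h import *
print(rows(0,0))
w=shot('wrist','w5.png'); s=shot('side','s5.png')
for p in(w,s): allpts(p,['block','cradle_seat','lever_knob'])
E
```

```text
t: 16.8
eef_pos: [605.0, 107.1, 64.3]
tcp_rot: [-3.14, -0.0, 1.775]
ft_force: [-0.1, 0.3, 0.3]
opening: 0.5
grip_force: 0.0
units tx 0.000 ty 0.000 tz 0.000 turn -0.00
block [([233.3, 284.8], 0.77)] [[609.7, 100.2, 4.0]]
cradle_seat [] []
lever_knob [([388.9, 76.7], 0.82)] [[475.9, -61.2, 4.0]]
block [([192.7, 289.2], 0.69)] [[611.9, 135.7, 4.0]]
cradle_seat [([155.7, 263.3], 0.54), ([279.6, 332.1], 0.34)] [[575.9, 311.5, 4.0]]
lever_knob [([273.9, 380.3], 0.63), ([198.5, 264.2], 0.54)] [[750.7, -182.8, 4.0]]
```

View pics/w5.png

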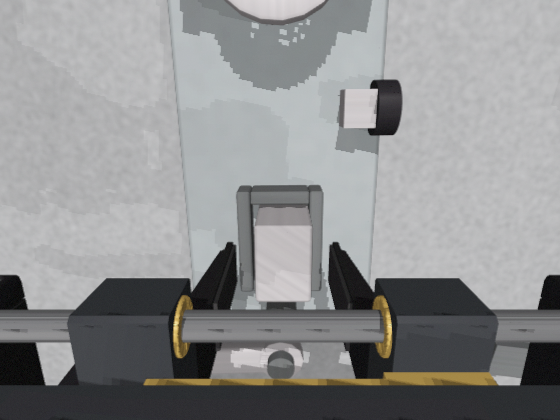

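The block stands inside the pocket walls, its top face at (282,255). Next is the lever knob.

```bash
python3 -m inch '[[[0,0,-0.5],0,0],[[0,0,-0.5],0,0],[[-0.319,-0.557,-0.5],0,-0.4],[[-0.319,-0.557,0],0,-0.4],[[-0.319,-0.557,0],0,-0.4],[[0,0,0],-1,-0.4],[[0,0,0],-1,-0.4],[[0,0,0],-1,-0.4],[[0,0,0],-1,-0.4],[[0,0,0],-1,-0.4]]'
python3 -m inch '[[[0,0,0],-1,-0.4],[[0,0,0],-1,-0.4],[[0,0,0],-1,-0.4],[[0,0,0],-1,-0.4],[[0,0,0],-1,-0.4],[[0,0,0],-1,-0.4],[[0,0,0],-1,-0.4],[[0,0,0],-1,-0.4],[[0,0,0],-1,-0.4],[[0,0,0],-1,-0.4]]'
python3 - <<'E'
from h import *
w=shot('wrist');s=shot('side');t=shot('top')
o=[]
for p in(w,s,t):
  r=eyes.spot_point('lever_knob',p); print([(np.round(x['centre'],1).tolist(),round(x['score'],2),atz(p,x['centre'],92).round(1).tolist()) for x in r[:2]])
for n in('block','cradle_seat','pocket'):
 for p in(s,t):
  r=eyes.spot_point(n,p); print(n,[(np.round(x['centre'],1).tolist(),round(x['score'],2),atz(p,x['centre'],54 if n[0]=='c' else 18).round(1).tolist()) for x in r[:2]])
E
```

```text
t: 18.45
eef_pos: [518.7, 30.6, 153.7]
tcp_rot: [-3.141, -0.0, 2.214]
ft_force: [0.1, 0.3, 0.0]
opening: 0.703
grip_force: 0.0
t: 19.7
eef_pos: [518.7, 30.6, 153.7]
tcp_rot: [-3.142, -0.0, 3.087]
ft_force: [-0.0, 0.9, 0.4]
opening: 0.701
grip_force: 0.0
[([221.4, 289.8], 0.96, [519.2, 35.2, 92.0])]
[([198.4, 265.1], 0.82, [526.3, 37.6, 92.0]), ([158.3, 181.3], 0.63, [340.7, 242.1, 92.0])]
[]
block [([197.5, 287.4], 0.76, [598.9, 103.9, 18.0])]
block []
cradle_seat []
cradle_seat [([209.8, 205.7], 0.75, [577.4, 260.1, 54.0])]
pocket []
pocket [([202.1, 256.8], 0.83, [609.9, 107.5, 18.0])]
```

```bash
python3 -m inch '[[[0.006,0.053,0],0,-0.4],[[0,0,0],-1,-0.4],[[0,0,0],-1,-0.4],[[0,0,0.3],-1,-0.4],[[0,0,0.3],-0.28,-0.4],[[0,0,0.3],0,-0.4],[[0,0,0.3],0,0.5],[[0,0,0],0,0.5],[[0,0,0],0,0.5],[[0,0,0],0,0.5]]'
python3 - <<'E'
from h import *
w=shot('wrist','w6.png');r=eyes.spot_point('lever_knob',w); print([(np.round(x['centre'],1).tolist(),round(x['score'],2),atz(w,x['centre'],92).round(1).tolist()) for x in r[:2]])
E
```

```text
t: 21.55
eef_pos: [519.0, 33.8, 82.7]
tcp_rot: [-3.141, 0.001, -2.913]
ft_force: [-0.0, 0.1, -0.5]
opening: 0.338
grip_force: 0.0
[([264.0, 286.6], 0.85, [516.4, 34.5, 92.0]), ([168.2, 6.8], 0.42, [498.9, -99.5, 92.0])]
```

View pics/w6.png

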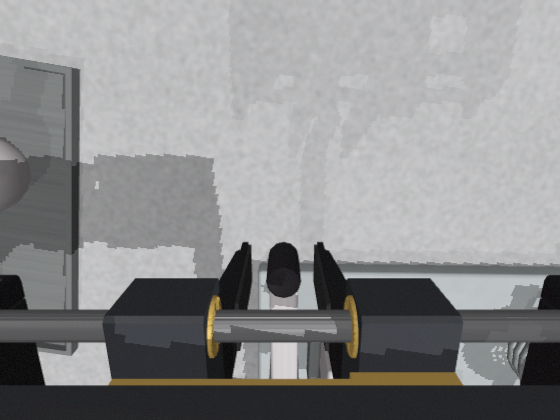

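The knob sits between the fingers at (284,268), with the arm in line with the tool. I'll start the sweep.

```bash
python3 -m inch '[[[-0.006,0.145,0],1,0.5],[[-0.006,0.145,0],1,0.5],[[-0.006,0.145,0],1,0.5],[[-0.006,0.145,0],1,0.5],[[-0.006,0.145,0],1,0.5],[[-0.006,0.145,0],1,0.5],[[-0.006,0.145,0],1,0.5],[[-0.006,0.145,0],1,0.5],[[-0.006,0.145,0],1,0.5],[[0,0,0],0,0.5]]'
python3 - <<'E'
from h import *
s=env.state();d=s['eef_pos'][:2]-[615.3,57.1];print(np.linalg.norm(d),np.degrees(np.arctan2(d[1],d[0]))%360,np.degrees(s['tcp_rot'][2]))
E
```

```text
t: 22.9
eef_pos: [531.2, 109.5, 82.3]
tcp_rot: [3.141, 0.001, 2.586]
ft_force: [-0.7, -0.3, -0.4]
opening: 0.247
grip_force: 0.0
99.08803646911751 148.0979001525885 148.14841661613175
```

```bash
python3 -m inch '[[[-0.006,0.145,0],1,0.5],[[-0.006,0.145,0],1,0.5],[[-0.006,0.145,0],1,0.5],[[-0.006,0.145,0],1,0.5],[[-0.006,0.145,0],1,0.5],[[-0.006,0.145,0],1,0.5],[[-0.006,0.145,0],1,0.5],[[-0.006,0.145,0],1,0.5],[[-0.006,0.145,0],1,0.5],[[0,0,0],0,0.5]]'
python3 - <<'E'
from h import *
s=env.state();d=s['eef_pos'][:2]-[615.3,57.1];print(np.linalg.norm(d),np.degrees(np.arctan2(d[1],d[0]))%360,np.degrees(s['tcp_rot'][2]))
w=shot('wrist','w7.png');r=eyes.spot_point('lever_knob',w); print([(np.round(x['centre'],1).tolist(),round(x['score'],2),atz(w,x['centre'],92).round(1).tolist()) for x in r[:2]])
E
```

```text
t: 24.15
eef_pos: [593.2, 153.5, 82.0]
tcp_rot: [3.141, 0.0, 1.801]
ft_force: [0.3, -0.5, -1.0]
opening: 0.254
grip_force: 0.0
98.9343332454363 102.93402436865314 103.20459886543763
[([269.6, 279.8], 0.64, [593.3, 153.8, 92.0])]
```

```bash
python3 -m inch '[[[0,0.015,0],0,0.5],[[0,0.015,0],0,0.5],[[0,0.015,0],0,0.5],[[0,0.015,0],0,0.5],[[0,0.015,0],0,0.5],[[0,0.015,0],0,0.5],[[0,0.015,0],0,0.5],[[0,0,0],0,0.5],[[0,0,0],0,0.5],[[0,0,0],0,0.5]]'
```

```text
t: 25.5
eef_pos: [597.5, 154.9, 81.8]
tcp_rot: [-3.138, -0.0, 1.799]
ft_force: [-9.6, -1.5, 5.3]
opening: 0.25
grip_force: 4.7
```

```bash
python3 -m inch '[[[0,-0.02,0],0,0],[[0,0,0],0,0],[[0,0,0],0,-0.2],[[0,0,-0.3],0,-1],[[0,0,-0.4],0,-1],[[0,0,-0.4],0,-1],[[0,0,-0.5],0,-1],[[0,0,-0.5],0,-1],[[0,0,-0.4],0,-1],[[0,0,0],0,-1]]'
python3 - <<'E'
from h import *
w=shot('wrist','w8.png');s=shot('side','s8.png');t=shot('top','t8.png')
for n,z in(('cradle_seat',54),('lever_knob',92),('handle',4),('pocket',18)):
 for k,p in(('w',w),('s',s),('t',t)):
  r=eyes.spot_point(n,p); print(n,k,[(np.round(x['centre'],1).tolist(),round(x['score'],2),atz(p,x['centre'],z).round(1).tolist()) for x in r[:2]])
print(env.state()['eef_pos'],env.state()['tcp_rot'])
E
```

```text
t: 26.75
eef_pos: [598.6, 155.1, 234.8]
tcp_rot: [3.137, 0.0, 1.799]
ft_force: [-0.2, -0.4, -0.3]
opening: 0.998
grip_force: 0.0
cradle_seat w []
cradle_seat s [([153.8, 263.7], 0.67, [567.4, 257.4, 54.0]), ([275.0, 380.7], 0.23, [729.2, -220.2, 54.0])]
cradle_seat t []
lever_knob w [([191.1, 276.5], 0.9, [595.4, 155.5, 92.0])]
lever_knob s [([167.0, 281.8], 0.65, [593.4, 144.3, 92.0])]
lever_knob t [([200.2, 257.7], 0.58, [601.1, 100.6, 92.0])]
handle w []
handle s [([283.2, 285.1], 0.72, [529.6, -156.8, 4.0])]
handle t [([230.1, 343.7], 0.58, [525.6, -166.9, 4.0])]
pocket w [([222.4, 273.3], 0.86, [603.4, 100.4, 18.0])]
pocket s [([197.0, 291.0], 0.75, [608.8, 103.6, 18.0]), ([155.0, 262.8], 0.22, [572.0, 297.6, 18.0])]
pocket t [([201.1, 256.5], 0.58, [613.1, 108.5, 18.0])]
[597.98545666 154.92408271 231.97660453] [-3.14158254e+00  1.00436865e-04  1.79911967e+00]
```

View pics/w8.png

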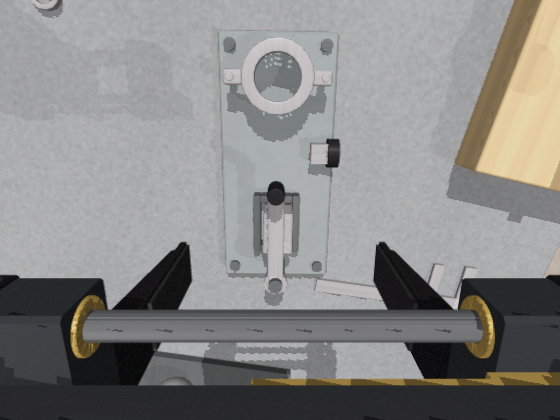

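The lever is shut: the knob is at (276,190) in line over the block. The ring is centred near (277,76).

```bash
cat >> h.py <<'E'
def ring(p,c,z,r0=34,span=7,sgn=-1,it=4):
    from scipy.ndimage import map_coordinates
    g=cv2.GaussianBlur(cv2.cvtColor(np.asarray(p['pixels']),cv2.COLOR_RGB2GRAY),(3,3),0).astype(float); c=np.array(c,float)
    for _ in range(it):
        P=[]
        for a in np.arange(0,2*np.pi,np.pi/36):
            rr=np.arange(r0-span,r0+span,.25); X=np.c_[c[0]+rr*np.cos(a),c[1]+rr*np.sin(a),np.full(len(rr),z)]
            uv=np.array([proj(p,x) for x in X]); v=map_coordinates(g,uv.T,order=1); d=np.diff(v)*sgn; k=d.argmax()
            if d[k]>2: P.append(X[k,:2])
        P=np.array(P); w=np.ones(len(P))
        for _ in range(8):
            A=np.c_[2*P,np.ones(len(P))]*w[:,None]; s=np.linalg.lstsq(A,(P**2).sum(1)*w,rcond=None)[0]
            R_=np.sqrt(s[2]+s[:2]@s[:2]); e=abs(np.linalg.norm(P-s[:2],axis=1)-R_); w=1/(1+(e/.7)**2)
        c=s[:2]
    return c.round(2),round(R_,2),len(P),round(np.median(e),2)
E
python3 - <<'E'
from h import *
w=shot('wrist')
print(atz(w,(76,277.5),54))
print(ring(w,(575,253),54,34,7,-1),ring(w,(575,253),54,22,5,1))
print(rows(527-598,-163-155))
E
```

```text
[572.47917508 251.92560224  54.        ]
(array([573.62, 251.78]), np.float64(32.87), 72, np.float64(0.17)) (array([573.67, 251.79]), np.float64(22.1), 72, np.float64(0.14))
units tx -4.895 ty -2.352 tz 0.000 turn -0.00
```

```bash
python3 -m inch '[[[-0.49,-0.235,0],0,-1],[[-0.49,-0.235,0],0,-1],[[-0.49,-0.235,0],0,-1],[[-0.49,-0.235,0],0,-1],[[-0.49,-0.235,0],0,-1],[[-0.49,-0.235,0],0,-1],[[-0.49,-0.235,0],0,-1],[[-0.49,-0.235,0],0,-1],[[-0.49,-0.235,0],0,-1],[[-0.49,-0.235,0],0,-1]]'
python3 -m inch '[[[0,0,0],0,-1],[[0,0,0],0,-1],[[0,0,0],0,-1],[[0,0,0],0,-1],[[0,0,0],0,-1],[[0,0,0],0,-1],[[0,0,0],0,-1],[[0,0,0],0,-1],[[0,0,0],0,-1],[[0,0,0],0,-1]]'
python3 - <<'E'
from h import *
w=shot('wrist','w9.png')
allpts(w,['handle'])
m=eyes.cut_out('handle',w)
print([(x['score'],x['mask'].sum(),x['centre']) for x in m])
c=max(cv2.findContours(m[0]['mask'].astype(np.uint8),0,1)[0],key=cv2.contourArea);print(cv2.boundingRect(c))
E
```

```text
t: 28.8
eef_pos: [526.9, -164.4, 232.1]
tcp_rot: [3.141, 0.0, 1.799]
ft_force: [0.3, -0.2, -0.9]
opening: 0.999
grip_force: 0.0
t: 30.05
eef_pos: [527.2, -163.4, 232.0]
tcp_rot: [3.142, 0.0, 1.799]
ft_force: [-0.4, 0.1, 0.4]
opening: 1.0
grip_force: 0.0
handle [([176.2, 281.1], 0.64)] [[528.0, -166.4, 4.0]]
[(0.78, np.int64(2042), [180.3, 281.8]), (0.6, np.int64(1083), [255.1, 270.7])]
(259, 152, 49, 57)
```

View pics/w9.png

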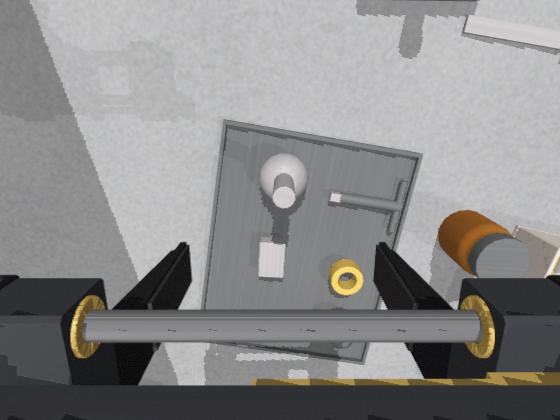

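The handle's ball is centred near (283,177), and the stem's top end is near (284,197).

```bash
python3 - <<'E'
from h import *
w=shot('wrist')
a=atz(w,(197,284),109);b=atz(w,(177,283),27);print(a,b)
print(ring(w,a[:2],109,10,4,-1), ring(w,b[:2],27,27,5,-1))
for z in(106,109,112): print(z,atz(w,(197,284),z)[:2],ring(w,a[:2],z,10,4,-1))
E
```

```text
[ 529.80304591 -161.70229217  109.        ] [ 529.19310795 -162.04199457   27.        ]
(array([ 529.47, -161.93]), np.float64(9.26), 72, np.float64(0.02)) (array([ 529.32, -162.1 ]), np.float64(24.83), 69, np.float64(0.32))
106 [ 530.0018121  -162.48939554] (array([ 529.67, -162.68]), np.float64(9.36), 72, np.float64(0.13))
109 [ 529.80304591 -161.70229217] (array([ 529.47, -161.93]), np.float64(9.26), 72, np.float64(0.02))
112 [ 529.60427972 -160.9151888 ] (array([ 529.27, -161.12]), np.float64(9.17), 72, np.float64(0.09))
```

```bash
python3 -m inch '[[[0.014,0.041,0.2],0,-1],[[0,0,0.4],0,-1],[[0,0,0.4],0,-1],[[0,0,0.4],0,-1],[[0,0,0.4],0,-1],[[0,0,0.4],0,-1],[[0,0,0.3],0,-1],[[0,0,0.2],0,-1],[[0,0,0.1],0,-1],[[0,0,0],0,1]]'
python3 -m inch '[[[0,0,0],0,1],[[0,0,0],0,1],[[0,0,0],0,1],[[0,0,0],0,1],[[0,0,0],0,1],[[0,0,0],0,1],[[0,0,0],0,1],[[0,0,0],0,1],[[0,0,0],0,1],[[0,0,0],0,1]]'
```

```text
t: 31.5
eef_pos: [529.4, -162.0, 63.9]
tcp_rot: [-3.141, -0.0, 1.799]
ft_force: [0.3, 0.5, -0.0]
opening: 0.944
grip_force: 0.0
t: 32.75
eef_pos: [529.4, -162.0, 64.0]
tcp_rot: [-3.142, 0.0, 1.799]
ft_force: [1.2, 0.4, -0.8]
opening: 0.206
grip_force: 30.0
```

```bash
python3 -m inch '[[[0,0,-0.2],0,1],[[0,0,-0.4],0,1],[[0,0,-0.4],0,1],[[0,0,-0.5],0,1],[[0,0,-0.5],0,1],[[0.3,0.1,-0.5],0,1],[[0.5,0.17,0],0,1],[[0.5,0.17,0],0,1],[[0.5,0.17,0],0,1],[[0.5,0.17,0],0,1]]'
python3 -m inch '[[[0.55,0.19,0],0,1],[[0.55,0.19,0],0,1],[[0.55,0.19,0],0,1],[[0.55,0.19,0],0,1],[[0.55,0.19,0],0,1],[[0.55,0.19,0],0,1],[[0.5,0.19,0],0,1],[[0.3,0.12,0],0,1],[[0.15,0.05,0],0,1],[[0,0,0],0,1]]'
python3 - <<'E'
from h import *
s=shot('side','s10.png')
p=env.state()['eef_pos'];print(rows(573.6-p[0],251.8-p[1]))
w=shot('wrist','w10.png')
E
```

```text
t: 34.0
eef_pos: [543.5, -15.9, 214.7]
tcp_rot: [3.141, 0.0, 1.799]
ft_force: [0.8, -0.6, -2.1]
opening: 0.206
grip_force: 30.0
t: 35.25
eef_pos: [573.6, 251.6, 214.0]
tcp_rot: [-3.141, 0.0, 1.799]
ft_force: [-0.1, 0.1, -3.6]
opening: 0.206
grip_force: 30.0
units tx 0.010 ty 0.002 tz 0.000 turn -0.00
```

```bash
python3 -m inch '[[[0.01,0,0.2],0,1],[[0,0,0.25],0,1],[[0,0,0.25],0,1],[[0,0,0.25],0,1],[[0,0,0.2],0,1],[[0,0,0.2],0,1],[[0,0,0.15],0,1],[[0,0,0.1],0,1],[[0,0,0.05],0,1],[[0,0,0],0,1]]'
python3 -m inch '[[[0,0,0.03],0,1],[[0,0,0.03],0,1],[[0,0,0.03],0,1],[[0,0,0.03],0,1],[[0,0,0.03],0,1],[[0,0,0],0,1],[[0,0,0],0,1],[[0,0,0],0,1],[[0,0,0],0,1],[[0,0,0],0,1]]'
```

```text
t: 36.6
eef_pos: [573.6, 252.4, 115.0]
tcp_rot: [3.141, 0.0, 1.799]
ft_force: [0.6, 0.3, -3.0]
opening: 0.204
grip_force: 30.0
t: 37.85
eef_pos: [573.5, 252.4, 106.0]
tcp_rot: [-3.141, 0.0, 1.799]
ft_force: [-0.6, -0.8, -2.6]
opening: 0.206
grip_force: 30.0
```

```bash
python3 -m inch '[[[0,0,0.03],0,1],[[0,0,0.03],0,1],[[0,0,0.03],0,1],[[0,0,0.03],0,1],[[0,0,0.03],0,1],[[0,0,0],0,1],[[0,0,0],0,1],[[0,0,0],0,1],[[0,0,0],0,1],[[0,0,0],0,1]]'
python3 -m inch '[[[0,0,0.025],0,1],[[0,0,0.025],0,1],[[0,0,0.025],0,1],[[0,0,0.025],0,1],[[0,0,0.025],0,1],[[0,0,0],0,1],[[0,0,0],0,1],[[0,0,0],0,1],[[0,0,0],0,1],[[0,0,0],0,1]]'
```

```text
t: 39.1
eef_pos: [572.9, 252.0, 97.3]
tcp_rot: [-3.14, 0.0, 1.799]
ft_force: [-5.4, -2.9, 7.4]
opening: 0.204
grip_force: 30.0
t: 40.35
eef_pos: [573.0, 252.1, 90.2]
tcp_rot: [-3.14, 0.0, 1.799]
ft_force: [-7.3, -3.8, 11.0]
opening: 0.206
grip_force: 30.0
```

```bash
python3 -m inch '[[[-0.004,-0.018,0.02],0,1],[[0,0,0.02],0,1],[[0,0,0.02],0,1],[[0,0,0.015],0,1],[[0,0,0],0,1],[[0,0,0],0,1],[[0,0,0],0,1],[[0,0,0],0,1],[[0,0,0],0,1],[[0,0,0],0,1]]'
```

```text
t: 41.6
eef_pos: [572.7, 251.9, 86.2]
tcp_rot: [3.141, 0.0, 1.799]
ft_force: [-5.9, -2.1, 12.1]
opening: 0.211
grip_force: 30.0
```

```bash
python3 -m inch '[[[0,-0.005,0.015],0,1],[[0,0,0.015],0,1],[[0,0,0.01],0,1],[[0,0,0.01],0,1],[[0,0,0],0,1],[[0,0,0],0,1],[[0,0,0],0,1],[[0,0,0],0,1],[[0,0,0],0,1],[[0,0,0],0,1]]'
```

```text
t: 42.85
eef_pos: [572.8, 252.0, 84.9]
tcp_rot: [3.139, -0.0, 1.799]
ft_force: [-9.3, -4.0, 27.7]
opening: 0.204
grip_force: 30.0
```

```bash
python3 -m inch '[[[0,-0.008,-0.012],0,1],[[0,0,0],0,1],[[0,0,0],0,1],[[0,0,0],0,1],[[0,0,0],0,1],[[0,0,0],0,1],[[0,0,0],0,1],[[0,0,0],0,1],[[0,0,0],0,1],[[0,0,0],0,1]]'
python3 - <<'E'
from h import *
s=shot('side')
for n,X in(('handle',(572.8,252,27)),('lever_knob',(595.1,155,92)),('cradle_seat',(572.8,252,36)),('block',(605.2,106.1,18))):
  print(n,proj(s,X).round(1),[(np.round(x['centre'],1).tolist(),round(x['score'],2)) for x in eyes.spot_point(n,s)[:2]])
st=env.state();print(st['ft_force'],st['eef_pos'],st['moment'])
E
```

```text
t: 44.1
eef_pos: [572.6, 251.9, 85.0]
tcp_rot: [3.139, -0.0, 1.799]
ft_force: [-5.4, -2.9, 21.0]
opening: 0.206
grip_force: 30.0
handle [162.1 266.2] [([162.7, 265.0], 0.8)]
lever_knob [164.4 281.5] [([163.0, 282.9], 0.65), ([341.7, 358.8], 0.27)]
cradle_seat [159.7 266.1] [([160.1, 266.6], 0.74)]
block [196.6 289.5] [([197.1, 287.8], 0.71), ([197.8, 292.8], 0.59)]
[-5.98504895 -2.9019084  20.87334593] [572.58933268 251.88283843  84.96509841] [-0.5102402   1.07093223  0.0094428 ]
```

Every part lies within about 2 px of where it should be, and the ring is against its bottom stop (about 24 N against a 16 N spring). I'm handing in.

```bash
python3 -c "
from cell import env
print(env.job_done())"
```

```text
the job is handed in; nothing more can be done
None
```

I handed the job in at about 44 s on the robot clock: the block is seated, the lever is shut over it, and the gripper is holding the handle with the ring at its bottom stop. The hand-in returned no verdict. The last side-camera check put every part within about 2 px of where it should be.

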